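# Shut and pin the bench gas cock

## Robot

A 6-joint arm with a two-finger parallel gripper is mounted at the origin on the work surface. World frame = base frame: x ahead of the robot, y to its left, z up, the work surface at z = 0. Lengths are in m, angles in rad, forces in N, time in s.
With the tool pointing down it reaches from about 0.325 to 0.85 m from the base axis. Payload 4.4 kg.
Tool frame: the origin (TCP) lies at the very end of the fingers, on their centre line; the grasp point (between the pads) lies 19 mm behind it; x points along the fingers, y is the direction in which the jaws open and shut, and the axes are right-handed (so a half turn about x gives the same grasp; the last joint's range is limited). The gripper opens to 94 mm and grips with 3 to 60 N. Pads are 16 mm wide; open, the fingers measure 119 mm over their backs; the gripper's body (75 mm by 177 mm) begins 78 mm behind the grasp point.
Start: joints at [-1.383, 0.207, 1.542, -0, 1.393, -0.15], TCP at [0.191, -0.543, 0.205] pointing down, gripper open.
Joint ranges: [-2.73, 2.73], [-0.86, 2.22], [0.23, 2.46], [-1.11, 4.25], [0.08, 2.63], [-2.82, 2.82]. Speed limits (rad/s): [2.79, 2.79, 3.14, 3.14, 3.14, 3.14].

## Interface

Orientations are given as [roll, pitch, yaw] about the fixed x, y, z axes, in that order (R = Rz(yaw) Ry(pitch) Rx(roll)).
In Python, from plant import robot gives the robot as it stands. Calls block until the motion is done:
- robot.move_ptp(position, orientation): joint-space move of the TCP to a pose.
- robot.move_linear(position, rotation=None, v=0.15): straight line of the TCP; rotation=None keeps the orientation; v is the mean speed in m/s.
- robot.move_j(angles): joint-space move.
- robot.ungrasp() and robot.clamp(newtons=None): open the fingers fully, or close them until they stop; newtons is the grip in N (None keeps the last).
- robot.dwell(seconds).
- robot.inverse_kinematics(position, orientation): joint angles nearest the present ones, or None.
- robot.capture(name): name is "scene" or "top"; returns the picture (480x640x3 uint8, red, green, blue); there is no depth.
- robot.get_calibration(name): a dict with "K" (3x3 intrinsics, pixels), "dist_coeffs" ([k1, k2, p1, p2, k3] as OpenCV has them; the pictures are not rectified), "position" and "rotation" of the camera in the world. Camera axes: x right, y up, looking along -z (the intrinsics and any distortion apply to the point x, -y, -z); pixel columns grow to the right and rows downward; lengths in m; the calibration is good to about 2 mm. A picture is of the moment at which its call begins. get_calibration takes no time and is no camera call.
A pose or a line that the arm cannot do raises robot.PlanningError and nothing moves.
- robot.sign_off(): hands the job in, once; it reports no verdict.
Readings, each from a call of its own:
- robot.read_time_s(): time.
- robot.read_q(): joint angles.
- robot.read_qvel(): joint speeds.
- robot.read_joint_efforts(): joint torques, N m.
- robot.read_tool_pos(): TCP position.
- robot.read_ee_rot(): TCP orientation.
- robot.read_force(): force on the tool from outside, world axes, zero at the start.
- robot.read_torque(): the same for the moment, N m.
- robot.read_opening(): opening from 0.0 (shut) to 1.0 (fully open).
Only numpy, scipy, OpenCV 4.12 (cv2) and the standard library are available. Lean on these libraries where they do the work, as an engineer would, in place of code of your own. Each camera call takes 0.05 s, during which the arm holds its last target. There are 200 camera calls.

## Task

The jeweller's torch has been unplugged for the day: turn the gas cock (yellow lever) clockwise until it is fully shut against its stop, then lock it by taking the red-knobbed pin from the wooden tool block and putting it right down through the hole in the lever and the locking plate below, until its knob sits on the lever. Leave the air cock (blue lever), the other two tools in the block and the rest of the bench as they are.

Things in the scene. Friction and masses are not known exactly. Their poses are not given: they have to be found in the camera images.
- gas_lever (a joint): angle of the gas cock's yellow lever about its upright axis: 0 = fully open (lever along the pipe, over the outlet), 1.571 = fully shut against a hard stop (lever square across the pipe). It grows clockwise seen from above. Starts between 0 and 0.5. Stiff: takes about 0.45 Nm to turn (5 N at mid-sleeve) and stays where it is left.
- gas_axis (a point): point on the gas lever's upright turning axis, level with the top of the lever's steel (136 mm up), on the fixed valve. z up, pipe along x (centre 75 mm up, radius to 24 mm), outlet towards -x, riser 70 mm towards +x. At joint value q the lever points along (-cos q, sin q) in this frame: shut, along +y. Nut and stop ears stand up to 12 mm over the lever within 35 mm of the axis.
- gas_lever_sleeve (a point): centre of the yellow grip sleeve on the gas lever, 96 mm out from the axis, 133 mm above the bench. The sleeve is 60 mm long, 20 mm wide and 14 mm high; the steel lever inward of it is 26 mm wide and 6 mm thick (its top at 136 mm).
- gas_lever_hole (a point): mouth of the round upright through-hole in the gas lever, on the top face of its steel, 44 mm out from the axis; 11 mm in diameter, slightly chamfered. It moves with the lever.
- gas_plate_hole (a point): mouth of the round 12 mm hole in the fixed steel locking plate of the gas cock, on the plate's top face (122 mm above the bench, 8 mm below the lever's underside); the plate is 6 mm thick, open below. The lever's hole lies straight above it only when the cock is shut.
- pin_knob (a point): centre of the locking pin's red knob, an upright cylinder 22 mm in diameter, 38 mm high; z points up. Below it is the steel shank, 8 mm in diameter, 45 mm long with a tapered nose (5 mm at its end); some 60 g, 83 mm long in all. It starts standing loosely in one socket of the tool block, knob resting on the block top, and lifts straight out.
- pin_collar (a point): the flat underside of the pin's knob, on its axis, where the shank begins, 19 mm below the knob's centre.
- block: wooden tool block fixed to the bench, 60 mm along its x, 160 mm along its y, 48 mm high, origin at the centre of its underside; three upright sockets, 11.5 mm in diameter and 47 mm deep, in a row along y at -50, 0 and +50 mm. The pin, a scriber and a punch stand in them in any order.
- scriber_handle (a point): middle of the wooden handle (20 mm thick, top 91 mm above the bench) of a scriber standing in the tool block; leave it.
- punch_head (a point): middle of the dark steel head (16 mm thick, top 81 mm above the bench) of a centre punch standing in the tool block; leave it.
- air_axis (a point): point on the turning axis of the air cock, which is the same as the gas cock but has a blue sleeve; same frame as gas_axis. The two cocks stand some 0.4 m apart on the bench and change places.
- air_lever_sleeve (a point): centre of the blue sleeve on the air cock's lever, 96 mm out from its axis and 133 mm above the bench; leave it where it is.
- pliers: yellow-handled pliers lying on the bench, 177 mm long, 16 mm high; bystander.
- spool: spool of copper wire, 64 mm across, 40 mm high; bystander.
- brick: white soldering brick, 75 x 110 x 28 mm; bystander between the two cocks.
- jar: amber jar, 52 mm across, 70 mm high; bystander.
- bangle_red: red bangle lying flat, 72 mm across, 10 mm high; bystander.
- bangle_blue: blue bangle lying flat, 68 mm across, 10 mm high; bystander.

How it is judged:
On the way:
1. the gas cock is shut against its stop (value of joint gas_lever above 1.52 rad), for 0.2 s.
At the end, for the whole second after the job is handed in: The gas lever is within 3 degrees of its shut stop (joint above 1.52) and the pin stands through the lever and the locking plate: its collar within 4 mm of the mouth of the lever's hole, its knob within 8 mm of straight above the plate's hole, upright within 6 degrees (value of joint gas_lever above 1.52 rad and distance between pin_collar and gas_lever_hole below 0.004 m and horizontal distance between pin_knob and gas_plate_hole below 0.008 m and angle between pin_knob's own z axis and vertical below 0.1 rad); the robot touches nothing.
It fails at once if the air cock's lever is moved (more than 10 mm at its sleeve) (distance of air_lever_sleeve from where it was at the start of the episode above 0.01 m).
It fails at once if the scriber or the punch is pulled or moved more than 15 mm (distance of any of scriber_handle, punch_head from where it was at the start of the episode above 0.015 m).
It fails at once if something else on the bench is pushed more than 30 mm away (distance of any of pliers, spool, brick, jar, bangle_red, bangle_blue from where it was at the start of the episode above 0.03 m).
It also fails if it takes over 56 s, if anything falls off the work surface, if the arm or the gripper's body presses on something with over 40 N, if the wrist force passes 120 N, or if a joint passes its speed limit or range.

## Working session

There is one attempt and no reset: what is moved stays moved. The work goes in short steps, each a Python script; the robot and the scene stay as the last script left them, time stands still between calls to the robot, and variables do not carry over. Pictures are saved under pics/ and viewed, about 8 in all and at most 12, crops included, and the job is handed in when it is done.

```bash
mkdir -p pics; cat > h.py <<'E'
from plant import robot
import numpy as np, cv2
def snap(cam,name):
    im=robot.capture(cam); cv2.imwrite(f'pics/{name}.png',cv2.cvtColor(im,cv2.COLOR_RGB2BGR)); return im
def ray(cam,uv):
    c=robot.get_calibration(cam); K=np.array(c['K'],float); d=np.array(c['dist_coeffs'],float)
    p=cv2.undistortPoints(np.array([[uv]],float),K,d)[0,0]
    R=np.array(c['rotation'],float)
    if R.shape!=(3,3):
        from scipy.spatial.transform import Rotation as Ro; R=Ro.from_euler('xyz',R).as_matrix()
    return np.array(c['position']),R@np.array([p[0],-p[1],-1.])
def atz(cam,uv,z):
    o,d=ray(cam,uv); return o+d*(z-o[2])/d[2]
def proj(cam,P):
    c=robot.get_calibration(cam); K=np.array(c['K'],float); d=np.array(c['dist_coeffs'],float)
    R=np.array(c['rotation'],float)
    if R.shape!=(3,3):
        from scipy.spatial.transform import Rotation as Ro; R=Ro.from_euler('xyz',R).as_matrix()
    q=R.T@(np.array(P)-np.array(c['position'])); q=q*[1,-1,-1]
    return cv2.projectPoints(q.reshape(1,1,3),np.zeros(3),np.zeros(3),K,d)[0].ravel()
E
python3 - <<'E'
from h import *
for c in('scene','top'): snap(c,c+'0'); print(robot.get_calibration(c))
print(robot.read_ee_rot(), robot.read_time_s())
E
```

```text
{'K': array([[452.17773289,   0.        , 320.25815699],
       [  0.        , 452.17773289, 243.91166473],
       [  0.        ,   0.        ,   1.        ]]), 'dist_coeffs': array([-0.03214685,  0.        ,  0.        ,  0.        ,  0.        ]), 'position': array([0.86694251, 0.5171779 , 0.65845479]), 'rotation': array([0.81495306, 0.00728176, 2.5769233 ])}
{'K': array([[564.90478622,   0.        , 322.66053493],
       [  0.        , 564.90478622, 239.20314673],
       [  0.        ,   0.        ,   1.        ]]), 'dist_coeffs': array([0.0262844, 0.       , 0.       , 0.       , 0.       ]), 'position': array([ 0.40200208, -0.0131873 ,  1.22518873]), 'rotation': array([ 0.14639864,  0.00403191, -1.57863349])}
[-1.72236161  1.56870808  1.75699993] 0.1
```

View pics/top0.png

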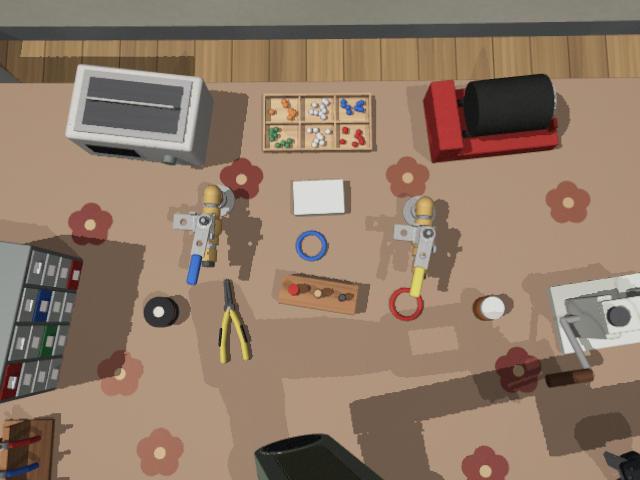

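View pics/scene0.png

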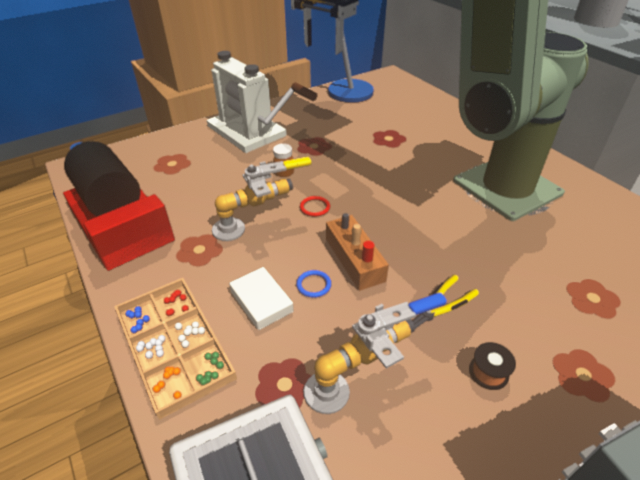

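The top view shows the gas cock axis at about (427,234), its yellow sleeve at (418,281) and the locking plate to its left at (402,233). The red knob is at (293,290) in the block, next to the scriber and the punch. The blue air cock is on the left. I'll enlarge both areas.

```bash
python3 - <<'E'
import cv2,numpy as np
t=cv2.imread('pics/top0.png')
a=cv2.resize(t[190:310,380:450],None,fx=5,fy=5,interpolation=cv2.INTER_CUBIC)
b=cv2.resize(t[265:325,272:362],None,fx=5,fy=5,interpolation=cv2.INTER_CUBIC)
s=cv2.imread('pics/scene0.png')
c=cv2.resize(s[205:295,320:410],None,fx=3.3,fy=3.3,interpolation=cv2.INTER_CUBIC)
o=np.zeros((600,800,3),np.uint8); o[:600,:350]=a; o[:300,350:800]=b; o[303:600,350:647]=c
cv2.imwrite('pics/c1.png',o)
E
```

```text
(no output)
```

View pics/c1.png

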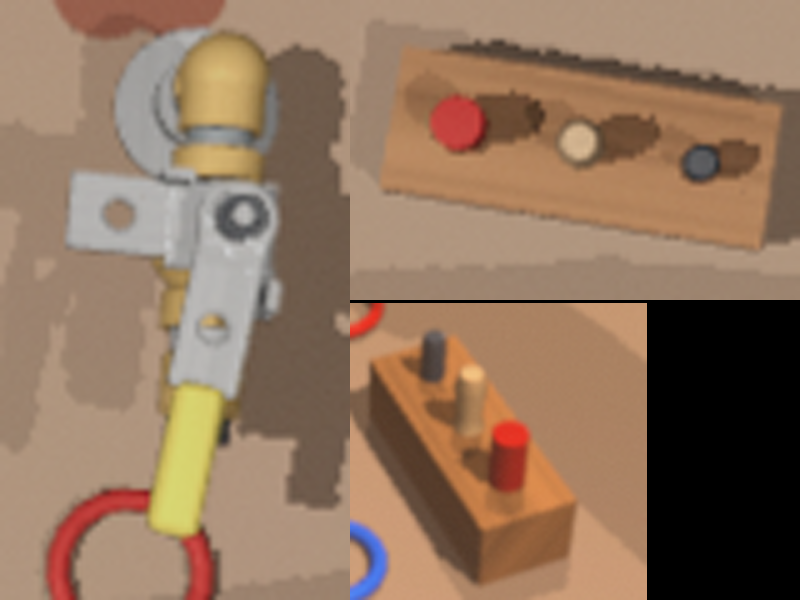

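Readings from the crop, in top-image pixels: nut (428,232.7), lever hole (422,255), plate hole (403.2,232.2), sleeve (417,281.7), red knob top (293.3,289.3), scriber (317.3,293) and punch (341.9,297.2).

```bash
python3 - <<'E'
from h import *
ax=atz('top',(427.9,232.6),.148);lh=atz('top',(422.1,255.1),.136);ph=atz('top',(403.3,232.2),.122);sl=atz('top',(417,281.6),.140)
kn=atz('top',(293.2,289.2),.086);sc=atz('top',(317.2,293),.091);pu=atz('top',(341.8,297.2),.081)
for n,p in dict(ax=ax,lh=lh,ph=ph,sl=sl,kn=kn,sc=sc,pu=pu).items(): print(n,p.round(4),'scene px',proj('scene',p).round(1))
print('lh',np.linalg.norm((lh-ax)[:2]),'ph',np.linalg.norm((ph-ax)[:2]),'sl',np.linalg.norm((sl-ax)[:2]))
ang=lambda v:np.degrees(np.arctan2(v[1],v[0]))
print(ang(lh-ax),ang(sl-ax),ang(ph-ax),'row',ang(kn-pu))
for off in(0,np.pi,-np.pi):
  for a in np.radians([167,140,115,90,85]):
    p=[ax[0]+.096*np.cos(a),ax[1]+.096*np.sin(a),.122]
    j=robot.inverse_kinematics(p,[0,np.pi/2,a+off]); print(off,round(a,2),None if j is None else np.round(j,2))
print(robot.inverse_kinematics([kn[0],kn[1],.06],[0,np.pi/2,ang(kn-pu)*np.pi/180]), robot.inverse_kinematics([kn[0],kn[1],.06],[0,np.pi/2,ang(kn-pu)*np.pi/180-np.pi]))
E
```

```text
ax [ 0.572 -0.213  0.148] scene px [252.2 165.4]
lh [ 0.5299 -0.2025  0.136 ] scene px [273.5 166.4]
ph [ 0.5773 -0.1694  0.122 ] scene px [260.8 187.4]
sl [ 0.4783 -0.1903  0.14  ] scene px [297.9 160. ]
kn [0.4688 0.0502 0.086 ] scene px [369.3 243.6]
sc [0.4606 0.0019 0.091 ] scene px [357.8 225.5]
pu [ 0.4522 -0.0476  0.081 ] scene px [346.4 214.2]
lh 0.04344469126561994 ph 0.04394998163903031 sl 0.0963925847666878
165.97032211054295 166.3664533741322 83.04787920880969 row 80.36565356057176
0 2.91 [-0.55  0.17  1.77 -0.    1.2   1.25]
0 2.44 [-0.46  0.18  1.76  0.    1.2   1.81]
0 2.01 [-0.39  0.23  1.7   0.    1.22  2.31]
0 1.57 [-0.35  0.3   1.6   0.    1.24  2.79]
0 1.48 None
3.141592653589793 2.91 [-0.55  0.17  1.77  0.    1.2  -1.89]
3.141592653589793 2.44 [-0.46  0.18  1.76 -0.    1.2  -1.33]
3.141592653589793 2.01 [-0.39  0.23  1.7  -0.    1.22 -0.83]
3.141592653589793 1.57 [-0.35  0.3   1.6  -0.    1.24 -0.35]
3.141592653589793 1.48 [-0.35  0.32  1.58 -0.    1.24 -0.26]
-3.141592653589793 2.91 [-0.55  0.17  1.77  0.    1.2  -1.89]
-3.141592653589793 2.44 [-0.46  0.18  1.76 -0.    1.2  -1.33]
-3.141592653589793 2.01 [-0.39  0.23  1.7  -0.    1.22 -0.83]
-3.141592653589793 1.57 [-0.35  0.3   1.6  -0.    1.24 -0.35]
-3.141592653589793 1.48 [-0.35  0.32  1.58 -0.    1.24 -0.26]
None [-7.72676390e-02  1.68575540e-01  1.92096027e+00 -4.44089210e-16
  1.05205684e+00  9.08834276e-02]
```

The geometry checks out: measured radii are 43.4, 43.9 and 96.4 mm against 44, 44 and 96 mm. The shut direction is about 83° in world and the lever is at about 166°. I'll grasp the sleeve lightly and swing it shut.

```bash
python3 - <<'E'
from h import *
ax=np.array([.572,-.213])
def P(d,z=.116,r=.096):
    a=np.radians(d); return [ax[0]+r*np.cos(a),ax[1]+r*np.sin(a),z],[0,np.pi/2,a-np.pi]
robot.move_ptp(*P(166.2,.21)); p,o=P(166.2); robot.move_linear(p,o,.15)
robot.clamp(15); print(robot.read_opening(),robot.read_force(),robot.read_time_s())
for d in list(np.arange(158,86,-9))+[86,84,83,82,81,80,79]:
    p,o=P(d); robot.move_linear(p,o,.08)
    f=np.array(robot.read_force()); a=np.radians(d); ft=f@[-np.sin(a),np.cos(a),0]; fr=f@[np.cos(a),np.sin(a),0]
    print(round(d),'ft %.1f fr %.1f fz %.1f'%(ft,fr,f[2]),np.round(robot.read_tool_pos()[:2],4))
    if abs(ft)>25: break
print(robot.read_time_s())
E
```

```text
0.20986361853171426 [-0.88635774 -3.17417929 -0.86707197] 3.6667
158 ft 0.1 fr -1.4 fz -1.7 [ 0.4833 -0.1767]
149 ft 0.0 fr -2.2 fz -2.1 [ 0.4902 -0.1635]
140 ft -1.7 fr -3.2 fz -4.0 [ 0.499  -0.1515]
131 ft -1.3 fr -5.2 fz -3.9 [ 0.5095 -0.1409]
122 ft -1.5 fr -5.0 fz -4.1 [ 0.5215 -0.1321]
113 ft -1.4 fr -4.8 fz -4.5 [ 0.5347 -0.1252]
104 ft -1.5 fr -4.4 fz -3.1 [ 0.5487 -0.1204]
95 ft -2.3 fr -5.6 fz -2.6 [ 0.5635 -0.1178]
86 ft -2.7 fr -4.8 fz -2.2 [ 0.5784 -0.1175]
84 ft 2.0 fr -5.7 fz 1.3 [ 0.581  -0.1176]
83 ft 2.3 fr -5.0 fz 0.5 [ 0.5829 -0.1178]
82 ft 4.2 fr -5.7 fz 2.7 [ 0.5835 -0.1179]
81 ft 7.5 fr -4.6 fz 6.3 [ 0.5836 -0.118 ]
80 ft 11.3 fr -5.3 fz 9.0 [ 0.5835 -0.1182]
79 ft 15.7 fr -7.0 fz 10.8 [ 0.5836 -0.1183]
8.225
```

The lever hit its stop: the tool stalled at 83.05° while the force rose. I'll release, go above the pin and take a picture of the shut lever.

```bash
python3 - <<'E'
from h import *
robot.ungrasp(); p=list(robot.read_tool_pos()); p[2]=.22; robot.move_linear(p,None,.2)
kn=[.4688,.0502]; o=[0,np.pi/2,np.radians(80.4)-np.pi]
robot.move_ptp([kn[0],kn[1],.17],o)
t=snap('top','t1'); s=snap('scene','s1')
a=cv2.resize(t[190:280,380:450],None,fx=6,fy=6,interpolation=cv2.INTER_CUBIC)
b=cv2.resize(s[130:220,220:310],None,fx=4.2,fy=4.2,interpolation=cv2.INTER_CUBIC)
o=np.zeros((540,800,3),np.uint8); o[:540,:420]=a; o[:378,420:798]=b
cv2.imwrite('pics/c2.png',o[:,:,::-1]); print(robot.read_time_s(),robot.read_tool_pos())
E
```

```text
11.05 [0.47033686 0.04915272 0.17052177]
```

View pics/c2.png

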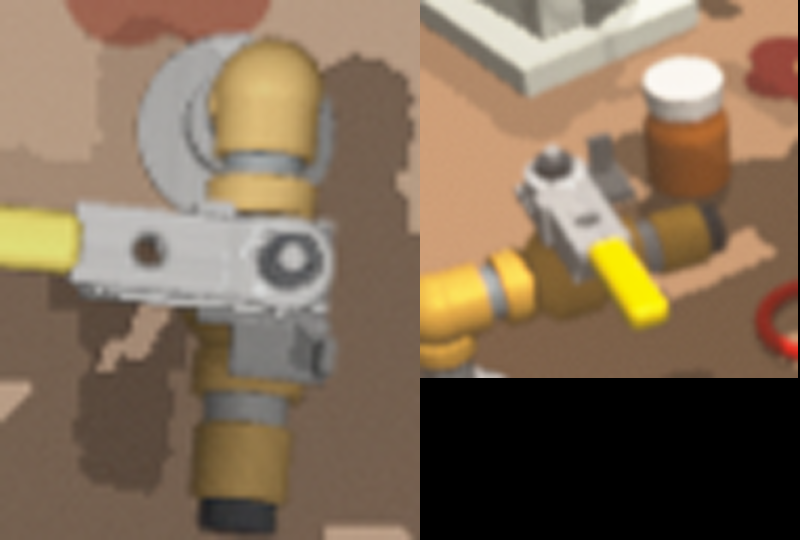

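View pics/s1.png

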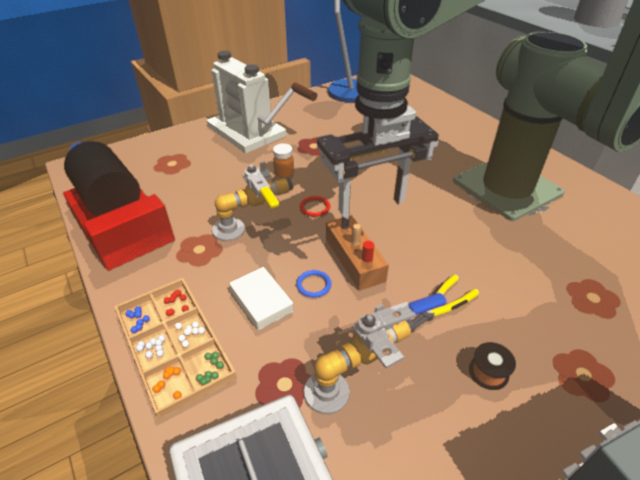

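The lever is square across the plate. Its hole is at (404.6,231.1) in the top image and about (259.4,181.8) in the scene image. Next I'll fetch the pin.

```bash
python3 - <<'E'
from h import *
h=atz('top',(404.6,231.1),.136); print('hole',h,proj('scene',h),'pred',proj('scene',[.5774,-.1693,.136]), proj('top',[.5774,-.1693,.136]))
print('settled',robot.read_tool_pos())
o=[0,np.pi/2,np.radians(80.4)-np.pi]
robot.move_linear([.4688,.0502,.060],o,.12); robot.dwell(.2)
print(robot.read_tool_pos(),robot.read_force())
robot.clamp(25); print('open',robot.read_opening(),robot.read_tool_pos(),robot.read_force())
robot.move_linear([.4688,.0502,.20],None,.12); robot.dwell(.2)
print('open',robot.read_opening(),robot.read_tool_pos(),robot.read_force(),robot.read_time_s())
s=snap('scene','s2'); t=snap('top','t2')
u=proj('scene',[.47,.05,.17]).astype(int); x,y=u
c=s[y-90:y+90,x-80:x+80]; cv2.imwrite('pics/c3.png',cv2.resize(c[:,:,::-1],None,fx=3.3,fy=3.3,interpolation=cv2.INTER_CUBIC)); print(x-80,y-90)
E
```

```text
hole [ 0.57726823 -0.17002635  0.136     ] [260.03629247 181.44344271] pred [260.14246818 181.64456281] [404.22518029 231.03648541]
settled [0.47033686 0.04915272 0.17052177]
[0.46951683 0.05014681 0.0607948 ] [0.55617186 0.06606772 0.00847368]
open 0.2255675139760649 [0.46885187 0.05018685 0.05999963] [-0.24741152 -0.38654118 -0.65513428]
open 0.23139325340352013 [0.46833217 0.05023022 0.19925728] [ 0.01416912 -0.13087971 -0.68561243] 14.9417
291 118
```

View pics/c3.png

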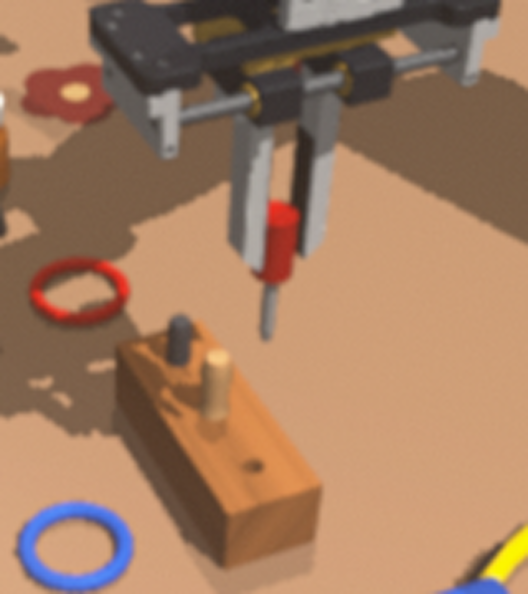

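The pin is held, the other two tools look undisturbed, and the socket is empty. The pin seems to lean: in full-image pixels the knob top is about (376.3,181.8), the collar (373.4,201.6) and the tip (371.3,219.8). I'll compare that with an upright pin.

```bash
python3 - <<'E'
from h import *
t=np.array(robot.read_tool_pos()); print(t, robot.read_torque())
for dz in(.026,-.012,-.057): print(dz,proj('scene',t+[0,0,dz]),proj('scene',t+[0,.01,dz]),proj('scene',t+[.01,0,dz]))
s=cv2.imread('pics/s2.png'); t=cv2.imread('pics/t2.png')
x,y=proj('top',[.47,.05,.17]).astype(int)
a=cv2.resize(s[172:228,350:400],None,fx=10,fy=10,interpolation=cv2.INTER_CUBIC)
cv2.imwrite('pics/c4.png',a)
E
```

```text
[0.46855164 0.05022785 0.19956865] [-0.04344914 -0.04732773  0.01604696]
0.026 [375.17872811 181.38550131] [378.94089417 184.41452458] [370.28001076 183.33427017]
-0.012 [373.48841977 199.83389975] [377.10793494 202.91052791] [368.74648488 201.81269297]
-0.057 [371.62220296 220.13489509] [375.08556256 223.25072227] [367.05402941 222.13815768]
```

View pics/c4.png

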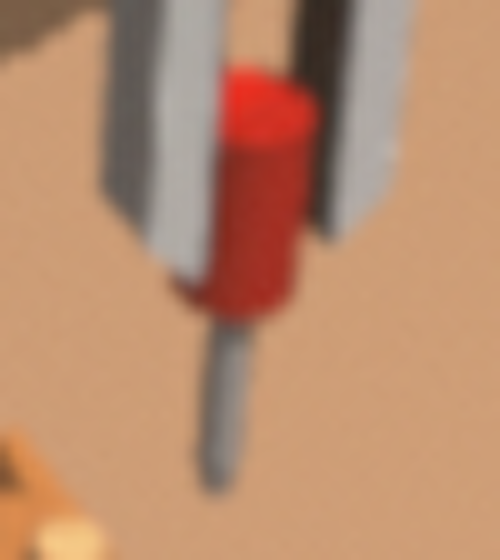

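The pin is upright and matches the prediction to within 0.5 px. Now I'll carry it over and insert it with a force check.

```bash
cat > ins.py <<'E'
from h import *
o=[0,np.pi/2,np.radians(83)-np.pi]; T=np.array([.5773,-.1698]); c=np.zeros(2)
robot.move_linear([.4688,.0502,.245],None,.2)
robot.move_ptp([*T,.245],o); robot.move_linear([*T,.202],o,.1)
for i in range(2):
    robot.dwell(.2); e=T-np.array(robot.read_tool_pos()[:2]); c+=e; robot.move_linear([*(T+c),.202],o,.05)
robot.dwell(.2); print('over',robot.read_tool_pos(),robot.read_force(),robot.read_opening(),c)
s=snap('scene','s3'); t=snap('top','t3')
f0=np.array(robot.read_force())
for z in np.arange(.196,.1479,-.004):
    robot.move_linear([*(T+c),z],None,.05); f=np.array(robot.read_force())-f0
    print(round(z,3),np.round(robot.read_tool_pos(),4),np.round(f,1))
    if np.linalg.norm(f)>8: print('stop'); break
print(robot.read_time_s())
s=snap('scene','s4')[120:240,200:330]; cv2.imwrite('pics/c5.png',cv2.resize(s[:,:,::-1],None,fx=5,fy=5,interpolation=cv2.INTER_CUBIC))
E
python3 ins.py
```

```text
over [ 0.57731275 -0.16975224  0.20193634] [-0.20556234 -0.18382754 -0.2575352 ] 0.22688460380719366 [2.76462169e-05 3.86096206e-05]
0.196 [ 0.5768 -0.1695  0.1952] [ 0.4 -1.  -0.5]
0.192 [ 0.5771 -0.1696  0.1915] [ 0.8 -0.5 -0.6]
0.188 [ 0.5771 -0.1696  0.1876] [ 0.9  0.2 -0.1]
0.184 [ 0.5771 -0.1696  0.1836] [ 0.9 -0.5 -1.4]
0.18 [ 0.577  -0.1696  0.1795] [ 1.2 -1.  -0.7]
0.176 [ 0.577  -0.1697  0.1755] [-0.6 -1.3 -0.5]
0.172 [ 0.5771 -0.1696  0.1715] [ 0.  -1.  -0.4]
0.168 [ 0.577  -0.1696  0.1675] [ 0.9 -0.6 -0.7]
0.164 [ 0.577  -0.1697  0.1636] [ 1.  -0.6 -0.7]
0.16 [ 0.577  -0.1696  0.1596] [-0.4 -1.  -1.3]
0.156 [ 0.5771 -0.1696  0.1556] [ 0.7 -0.4 -1.1]
0.152 [ 0.577  -0.1696  0.1515] [ 0.4 -0.4 -0.2]
0.148 [ 0.5774 -0.1698  0.1481] [ 1.5 -0.4 -0.9]
21.4333
```

View pics/c5.png

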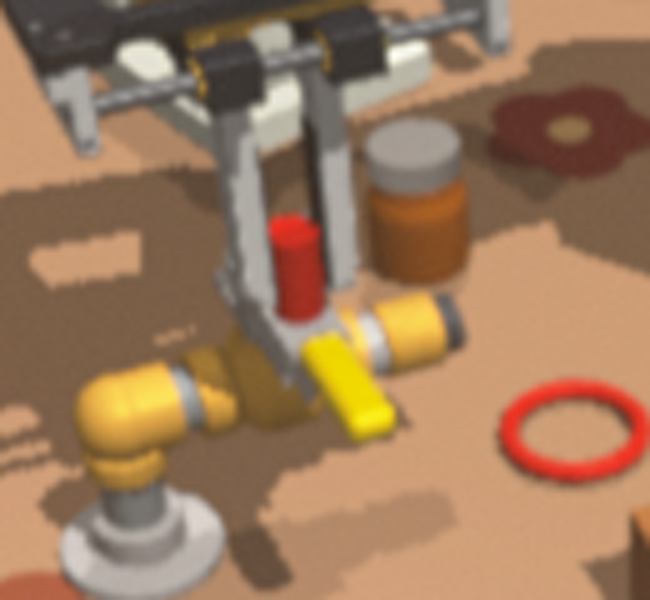

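The pin went in freely and the knob is on the lever, or within about 1 mm of it. I'll press lightly until contact, release, retreat and check.

```bash
python3 - <<'E'
from h import *
p=np.array(robot.read_tool_pos()); f0=np.array(robot.read_force())
for z in(.147,.146,.145):
    robot.move_linear([.5773,-.1698,z],None,.03); f=np.array(robot.read_force())-f0; print(z,f.round(1))
    if f[2]>3: break
robot.ungrasp(); robot.dwell(.2); p=list(robot.read_tool_pos()); p[2]=.26; robot.move_linear(p,None,.12)
robot.move_ptp([.40,.02,.30],[0,np.pi/2,np.radians(83)-np.pi]); robot.dwell(.3)
s=snap('scene','s5'); t=snap('top','t5')
for zz in(.136,.174): print(zz,proj('scene',[.5773,-.1697,zz]),proj('top',[.5773,-.1697,zz]))
a=cv2.resize(t[200:265,380:450],None,fx=6,fy=6,interpolation=cv2.INTER_CUBIC)
b=cv2.resize(s[140:210,220:295],None,fx=5,fy=5,interpolation=cv2.INTER_CUBIC)
o=np.zeros((600,800,3),np.uint8); o[:390,:420]=a; o[:350,420:795]=b
cv2.imwrite('pics/c6.png',o[:392,:,::-1]); print(robot.read_time_s())
E
```

```text
0.147 [-3.1  0.6  5.3]
0.136 [260.09639355 181.52935636] [404.43199672 231.08534592]
0.174 [258.17058387 165.2984521 ] [407.24062292 227.85658135]
25.6333
```

View pics/c6.png

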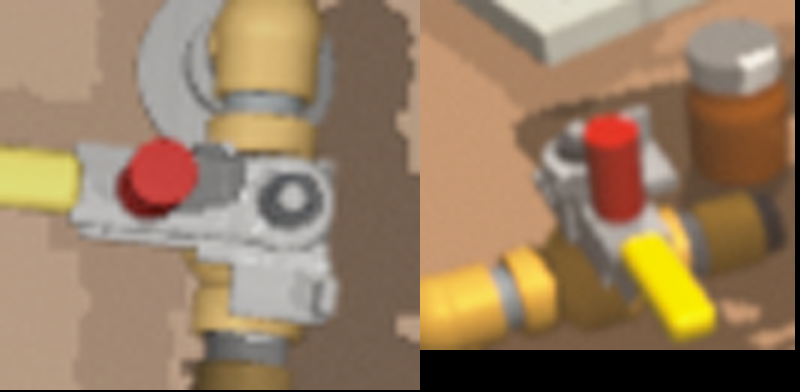

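View pics/s5.png

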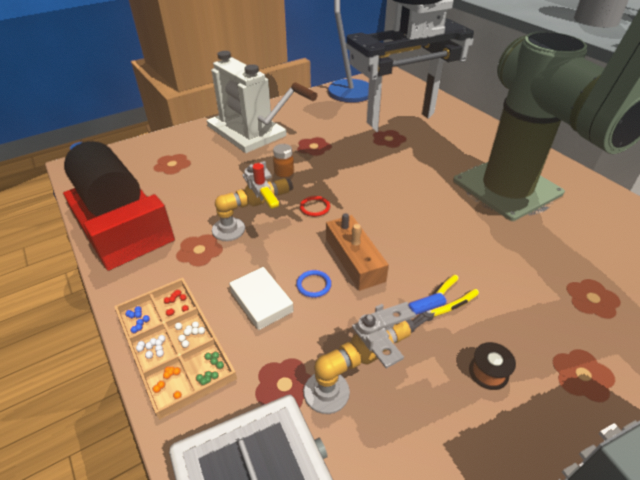

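The knob top is at (406.8,228.2) against (407.2,227.9) predicted for a fully seated, upright pin. The rest of the bench is unchanged. I'll hand it in.

```bash
python3 -c "
from plant import robot
print(robot.read_force()); robot.sign_off(); print(robot.read_time_s())"
```

```text
[ 0.17943023 -0.46270416 -0.58755896]
the job is handed in; nothing more can be done
the job is handed in; nothing more can be done
```

The gas cock is shut against its stop and locked with the red-knobbed pin, and I handed the job in at about 26 s of the 56 s allowed. Sign-off gives no verdict, so success rests on my own checks.

- **Lever:** I gripped the yellow sleeve and swung it clockwise until it stalled at about 83° in the world frame. That matches the shut direction I measured from the locking plate hole. The sideways force rose to about 16 N against the stop.
- **Pin:** It slid down through the lever and plate with under 2 N of change in force. The knob touched the lever with about 5 N before I released it.
- **Final pictures:** The knob's top was within about 0.5 pixel (roughly 1 mm) of where a fully seated, upright pin should appear in the top view. The lever had not moved since it was shut, and the air cock, scriber, punch and other items looked undisturbed. The arm was well clear of everything.

No check failed. The only oddity was a 1–2 mm gap between commanded and actual tool position just after a fast move, which closed before I gripped the pin.

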